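# Build up a vacuum filter cell and hold its keyed collar pushed home

## Task

Assemble the vacuum filter cell: lay the perforated steel support disc squarely on the spring seat of the filter base, lay the white filter disc squarely on top of it, then lower the knurled collar, neck up, over the pile and turn it until its hidden keyways drop over the four lugs. Push the collar fully home against the spring and finish while still holding it down there (the vacuum line is connected next): do not let go at the end. Leave the wash bottle, the timer and the slide box alone.

Things in the scene. Friction and masses are not known exactly. Their poses are not given: they have to be found in the camera images.
- base_axis (a point): Filter base, fixed: round steel flange 108 mm in diameter with an upright spigot (diameter 40 mm, top 40 mm above the worktop) in its middle. Point on the spigot's axis on the flange's top face, 12 mm above the worktop; z up. A brass outlet with a red lever sticks out low (under 21 mm high) along its +x to 98 mm from the axis.
- lug (a point): Centre of one of the four round brass lugs that stand out of the spigot's side, 90 degrees apart, to 24 mm from the axis. They are 5 mm thick; their tops are 28.5 mm above the worktop (16.5 mm above the flange). At the edge of the fit a keyway binds on them by friction until it is turned on a little.
- seat (a joint): Spring seat, a steel disc of 36 mm on top of the spigot; its top face is 46 mm above the worktop when free (0) and sinks up to 6 mm when pushed (value in m). The spring pushes back with 4 N at first, 1.2 N more per mm. With both discs in and the collar fully home it is pressed in about 5 mm (10 N).
- screen_mid (a point): Centre (half-way up) of the support disc: perforated steel, 35 mm in diameter, 8 mm thick, loose, lying flat on the blue-grey silicone mat (mat 2.5 mm thick). 45 g.
- filter_mid (a point): Centre (half-way up) of the filter disc: white plastic with a blue line round its edge and a cream membrane on top, 35 mm in diameter, 8 mm thick, loose, lying flat on the mat. 30 g.
- collar_mid (a point): Centre (half-way up, on the axis) of the knurled aluminium collar standing on the mat, open end down: 58 mm over the knurl, 51 mm high, closed on top, plus a steel neck 13 mm high and 21 mm wide at its foot; 130 to 200 g. Bore 43 mm wide, 45 mm deep. The point is 25.5 mm above the flange when the collar is fully home.
- collar_foot (a point): Point on the collar's axis in the plane of its lower rim. Four keyways, 11 mm wide, 90 degrees apart, run up its bore, unseen from outside, at no known angle to these axes. Elsewhere the rim rests on the lugs. Within a quarter turn either way the keyways meet the lugs (fit: 7 degrees either side) and the collar goes down 16.5 mm, the last 5 mm against the spring, until its rim meets the flange.
- wash_bottle: Bystander: clear wash bottle with a nozzle, 57 mm in diameter, 200 mm high; origin at the centre of its underside.
- timer: Bystander: white bench timer, 32 x 68 x 60 mm high; origin at the centre of its underside.
- slide_box: Bystander: cardboard box of slides, white and red, 57 x 83 x 31 mm high; origin at the centre of its underside.
Not all that is in view belongs to the job. There is more than one size of the part that bears base_axis; the job needs the larger.

How it is judged:
On the way, in this order (a step that is already met when the one before it is completed fails the run):
1. the support disc lies flat and squarely on the spring seat, let go (horizontal distance between screen_mid and base_axis below 0.004 m and z of screen_mid in the frame of base_axis between 0.035 and 0.0395 m and angle between screen_mid's own z axis and vertical below 0.08 rad and contact force between the fingers and screen below 0.1 N), for 0.2 s.
2. the filter disc lies flat and squarely on the support disc, let go (horizontal distance between each of filter_mid, screen_mid and base_axis below 0.004 m and z of filter_mid in the frame of base_axis between 0.043 and 0.0475 m and angle between filter_mid's own z axis and vertical below 0.08 rad and contact force between the fingers and filter below 0.1 N), for 0.2 s.
3. the collar's keyways have dropped over the lugs (horizontal distance between collar_foot and base_axis below 0.004 m and z of collar_foot in the frame of base_axis below 0.0115 m and angle between collar_mid's own z axis and vertical below 0.1 rad), for 0.1 s.
At the end, for the whole second after the job is handed in: Ends with the fingers still holding the collar (over 3 N) pushed home: rim within 1.5 mm of the flange, within 3 mm of the axis, upright within 3.4 degrees; spring seat pressed in over 3.7 mm; inside, the filter disc on top of the support disc, each within 4.5 mm of the axis (z of collar_foot in the frame of base_axis below 0.0015 m and horizontal distance between collar_foot and base_axis below 0.003 m and angle between collar_mid's own z axis and vertical below 0.06 rad and value of joint seat above 0.0037 m and contact force between the fingers and collar above 3 N and horizontal distance between each of screen_mid, filter_mid and base_axis below 0.0045 m and z of filter_mid in the frame of screen_mid above 0.006 m); the arm keeps its last pose, push and grip.
It fails at once if the wash bottle is moved more than 30 mm or tipped (distance of wash_bottle from where it was at the start of the episode above 0.03 m or angle between wash_bottle's own z axis and vertical above 0.4 rad).
It fails at once if the timer is moved more than 30 mm or tipped (distance of timer from where it was at the start of the episode above 0.03 m or angle between timer's own z axis and vertical above 0.4 rad).
It fails at once if the slide box is moved more than 30 mm (distance of slide_box from where it was at the start of the episode above 0.03 m).
It also fails if it takes over 72 s, if anything falls off the work surface, if the arm or the gripper's body presses on something with over 40 N, if the wrist force passes 120 N, or if a joint passes its speed limit or range.

## Robot

A 7-joint arm with a two-finger parallel gripper is mounted at the origin on a cart in front of the work surface, level with it; the furniture and walls round the work are solid. World frame = base frame: x ahead of the robot, y to its left, z up, the work surface at z = 0. Lengths are in m, angles in rad, forces in N, time in s.
With the tool pointing down it reaches from about 0.4 to 0.875 m from the base axis. Payload 6.5 kg.
Tool frame: the origin (TCP) lies at the very end of the fingers, on their centre line; the grasp point (between the pads) lies 19 mm behind it; z points along the fingers, y is the line along which they close (so a half turn about z gives the same grasp; the last joint's range is limited). The gripper opens to 88 mm and grips with 3 to 60 N. Pads are 18 mm wide; open, the fingers measure 123 mm over their backs; the gripper's body (75 mm by 187 mm) begins 45 mm behind the grasp point.
Start: joints at [-1.225, 0.536, -0.004, 1.538, 0.003, 1.067, -0.071], TCP at [0.26, 0.596, 0.239] pointing down, gripper open.
Joint ranges: [-2.7, 2.7], [-0.37, 2.16], [-1.27, 1.26], [0.24, 2.4], [-1.31, 4.45], [0.19, 1.91], [-2.76, 2.76]. Speed limits (rad/s): [2.39, 2.39, 3.14, 3.14, 3.14, 3.14, 3.14].

## Interface

Orientations are given as [roll, pitch, yaw] about the fixed x, y, z axes, in that order (R = Rz(yaw) Ry(pitch) Rx(roll)).
In Python, from rig import bot gives the robot as it stands.
- The arm moves only by the tool servo_tool, never from a script. Its argument "series" is a list that holds one entry, the list of rows, each a list of 5 numbers: the closure, from -1 (fully open) to 1 (shut), so that 0 is half open, then the shift along the tool's x, y, z each as a share of 80 cm, from -1 to 1, then the turn about the tool's z as a share of 180 degrees, from -1 to 1. In form: [[[grip, tx, ty, tz, yaw], ...]]. A call has 1 to 20 rows; each row is the pose to reach, as a shift and turn from the pose commanded when the call began, along the tool's axes at that moment, turning the shorter way round; what a row does not reach only later rows make up. A row lasts 1/8 s, in which the tool goes at most 62.5 mm and 10.7 degrees, less where a joint would pass 70% of its speed; a pose out of reach is approached as far as the arm can. A call with a number of a shift or a turn outside -1 to 1 is refused whole. A call with a gripper value outside its range is refused whole. The fingers move at their own pace and stop on an object; "force" is the grip in N (left out, the last holds). Time passes only in rows, so rows that repeat a pose let the fingers close. It gives the time, the measured TCP pose, the force, the opening and the grip force at its end, in the units of the state.
- bot.observe(): the state, without advancing time (a new reading comes with each control period).
- bot.read_camera(name): name is "side" or "top"; returns the picture (420x560x3 uint8, blue, green, red); there is no depth.
- bot.get_calibration(name): a dict with "vertical_fov" (degrees; the focal length in pixels is half the picture's height over the tangent of half this angle, whatever the lens; pixels are square), "cx", "cy" (the principal point, pixels), "dist_coeffs" ([k1, k2, p1, p2, k3] as OpenCV has them; the pictures are not rectified), "position" and "attitude" of the camera in the world. Camera axes: x right, y down, z forward; pixel columns grow to the right and rows downward; lengths in m; the calibration is good to about 2 mm. A picture is of the moment at which its call begins. get_calibration takes no time and is no camera call.
- bot.finish_job(): hands the job in; it is judged then, once.
The state is a dict: "clock": time; "qpos": joint angles; "qd": joint speeds; "joint_efforts": joint torques, N m; "ee_pos": TCP position; "eef_rot": TCP orientation; "ft_force": force on the tool from outside, world axes, zero at the start; "ft_torque": the same for the moment, N m; "finger_gap": finger opening in m; "grip_force": force on a finger pad.
Only numpy, scipy, OpenCV 4.12 (cv2) and the standard library are available. Lean on these libraries where they do the work, as an engineer would, in place of code of your own. Each camera call takes 0.05 s, during which the arm holds its last target. There are 200 camera calls.

## Working session

There is one attempt and no reset: what is moved stays moved. The work goes in short steps, Python scripts to look and compute and a tool call to move; the robot and the scene stay as the last step left them, time stands still between calls to the robot, and variables do not carry over. Pictures are saved under pics/ and viewed, at most 10 in all, crops included, and the job is handed in when it is done.

Besides the shell and the picture viewer there is one more tool, called after ">>>" as a command line: name --argument value ..., lists and objects as JSON in quotes. servo_tool: Moves the arm, as the interface text tells. Its arguments: {"type":"object","properties":{"series":{"type":"array","items":{"type":"array","items":{"type":"array","items":{"type":"number"}}}},"force":{"type":"number"}},"required":["series"]}

```bash
mkdir -p pics; cat > h.py <<'E'
import numpy as np, cv2
from scipy.spatial.transform import Rotation as R
from rig import bot
def cam(n):
    c=bot.get_calibration(n); f=210/np.tan(np.radians(c["vertical_fov"])/2)
    K=np.array([[f,0,c["cx"]],[0,f,c["cy"]],[0,0,1.]])
    return c,K,np.array(c["dist_coeffs"],float),R.from_euler('xyz',c["attitude"]).as_matrix() if np.size(c["attitude"])==3 else c["attitude"]
def ray(n,uv):
    c,K,d,M=cam(n)
    p=cv2.undistortPoints(np.array(uv,float).reshape(-1,1,2),K,d).reshape(-1,2)
    return np.array(c["position"]),np.c_[p,np.ones(len(p))]@np.array(M).T
def plane(n,uv,z):
    o,r=ray(n,uv); return o+r*((z-o[2])/r[:,2])[:,None]
def proj(n,P):
    c,K,d,M=cam(n); M=np.array(M)
    return cv2.projectPoints((np.atleast_2d(P)-c["position"])@M,np.zeros(3),np.zeros(3),K,d)[0].reshape(-1,2)
E
python3 - <<'E'
from h import *
for n in("top","side"):
    print(bot.get_calibration(n)); cv2.imwrite(f"pics/{n}0.png",bot.read_camera(n))
print(bot.observe())
E
```

```text
{'vertical_fov': 53.97681941422124, 'cx': 277.35147016072557, 'cy': 208.84614793826626, 'dist_coeffs': array([0.00769438, 0.        , 0.        , 0.        , 0.        ]), 'position': array([0.39880554, 0.10269126, 1.03092055]), 'attitude': array([-2.96991782, -0.01030037, -1.54765336])}
{'vertical_fov': 47.76204317567794, 'cx': 277.5521194639298, 'cy': 201.28997684674593, 'dist_coeffs': array([0.02734243, 0.        , 0.        , 0.        , 0.        ]), 'position': array([ 0.30737062, -0.87255629,  0.86644834]), 'attitude': array([-2.23842554, -0.01719684, -0.26468121])}
{'clock': 0.1, 'qpos': array([-1.22515811,  0.53707327, -0.00444266,  1.53878868,  0.00262582,
        1.06732313, -0.07119983]), 'qd': array([ 1.17561777e-03, -1.67444147e-03, -5.41483808e-04, -1.67967581e-03,
        6.34584616e-05, -2.95096161e-04,  4.20338035e-04]), 'joint_efforts': array([ 2.29441481e-03, -5.72078598e+01,  9.93616618e-01, -2.52230358e+01,
       -5.62064408e-02,  1.34217879e-02,  8.22140282e-05]), 'ee_pos': array([0.25998025, 0.59511971, 0.23793218]), 'eef_rot': array([-3.14001180e+00,  1.37818616e-04,  2.72984240e+00]), 'ft_force': array([-0.10353426, -0.56415735, -0.16237177]), 'ft_torque': array([-0.02362493,  0.01223272, -0.01874599]), 'grip_force': 0.0, 'finger_gap': 0.08811468032943556}
```

View pics/top0.png

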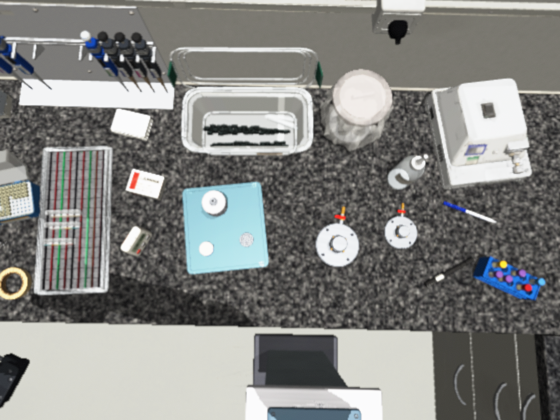

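View pics/side0.png

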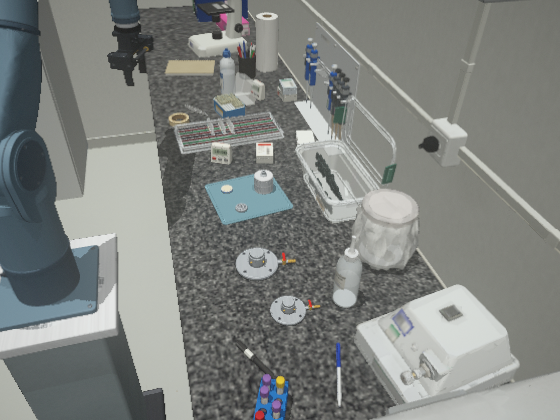

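The top view shows two bases, a large one at (337,243) and a small one at (401,232). On the mat are the collar (213,203), the white filter disc (206,248) and the grey perforated disc (247,240). The side view shows the same parts at base (257,262), small base (288,310), collar (263,182), filter (227,188) and screen (241,208).

Possible mix-ups:
- **Base:** (337,243) or (401,232). I choose the larger.
- **Discs:** white (206,248) or grey (247,240).

Next I measure them and check the choice in a close crop.

```bash
python3 - <<'E'
from h import *
im=bot.read_camera("top")
hsv=cv2.cvtColor(im,cv2.COLOR_BGR2HSV)
c=im[175:285,180:425]; cv2.imwrite("pics/crop0.png",cv2.resize(c,None,fx=3.2,fy=3.2,interpolation=cv2.INTER_CUBIC))
for nm,uv,z in(("base",(337,243),.012),("small",(401,232),.012),("collar",(213,203),.0535),("filter",(206,248),.0105),("screen",(247,240),.0105)):
    print(nm,plane("top",[uv],z)[0].round(4), hsv[uv[1],uv[0]])
mat=cv2.inRange(hsv,(85,60,80),(110,255,255))
matr=mat[175:285,175:275]
cs,_=cv2.findContours(255-matr,cv2.RETR_LIST,cv2.CHAIN_APPROX_NONE)
for k in cs:
    if 60<cv2.contourArea(k)<2000:
        e=cv2.fitEllipse(k); print("mat hole",np.array(e[0])+(175,175),e[1],cv2.contourArea(k))
sat=((hsv[...,1]<60)&(hsv[...,2]>110)).astype(np.uint8)*255
sat=cv2.morphologyEx(sat,cv2.MORPH_OPEN,np.ones((3,3)))
for x0,y0,x1,y1 in((305,215,370,275),(380,210,425,255)):
    cs,_=cv2.findContours(sat[y0:y1,x0:x1],cv2.RETR_EXTERNAL,cv2.CHAIN_APPROX_NONE)
    k=cv2.convexHull(max(cs,key=cv2.contourArea)); e=cv2.fitEllipse(k); ctr=np.array(e[0])+(x0,y0)
    P=plane("top",k.reshape(-1,2)+(x0,y0),.012); cc,r=cv2.minEnclosingCircle(P[:,:2].astype(np.float32)); print("flange",ctr,e[1],plane("top",[ctr],.012),cc,r)
for n in("mat",): cv2.imwrite("pics/m.png",mat)
E
```

```text
base [ 0.4936 -0.0533  0.012 ] [100   3 243]
small [ 0.5249 -0.2128  0.012 ] [105   4 243]
collar [0.5789 0.2518 0.0535] [105  10 213]
filter [0.4736 0.2699 0.0105] [ 30   3 252]
screen [0.4958 0.1696 0.0105] [105   4 232]
mat hole [205.51626205 248.1929245 ] (15.06357192993164, 15.910545349121094) 186.5
mat hole [213.82048416 202.66274261] (24.62735366821289, 26.862028121948242) 517.5
flange [336.99901199 243.93659401] (43.69179916381836, 46.35668182373047) [[ 0.49124258 -0.05332317  0.012     ]] (0.4941207766532898, -0.053447406738996506) 0.05873488262295723
flange [401.09126854 231.61772537] (34.03842544555664, 34.968631744384766) [[ 0.52581781 -0.21309913  0.012     ]] (0.5260581374168396, -0.21386390924453735) 0.04476769641041756
```

View pics/crop0.png

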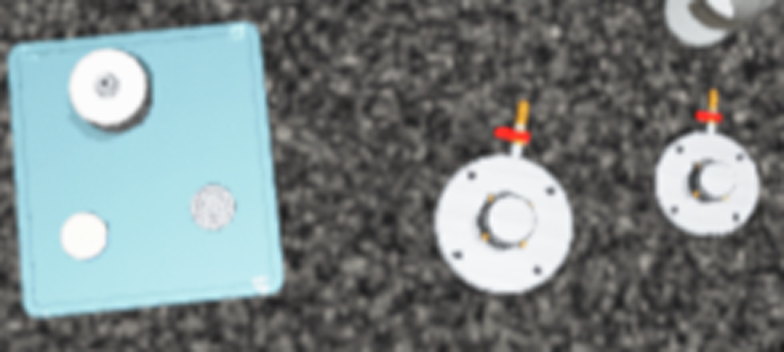

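The crop confirms it: the large base is on the left of the pair with its outlet up (+x). The collar, the white filter and the grey perforated disc lie on the mat. Now sub-pixel circle fits on the known planes, with radius checks.

```bash
cat >> h.py <<'E'
from scipy.optimize import least_squares
def circ(n,im,roi,z,mask,op=0,S=4):
    x0,y0,x1,y1=roi
    c=cv2.resize(im[y0:y1,x0:x1],None,fx=S,fy=S,interpolation=cv2.INTER_CUBIC)
    m=mask(c,cv2.cvtColor(c,cv2.COLOR_BGR2HSV)).astype(np.uint8)*255
    k=lambda s:cv2.getStructuringElement(cv2.MORPH_ELLIPSE,(s,s))
    m=cv2.morphologyEx(m,cv2.MORPH_CLOSE,k(9))
    if op: m=cv2.morphologyEx(m,cv2.MORPH_OPEN,k(op))
    cs=cv2.findContours(m,cv2.RETR_EXTERNAL,cv2.CHAIN_APPROX_NONE)[0]
    p=cv2.convexHull(max(cs,key=cv2.contourArea)).reshape(-1,2)
    uv=(p+.5)/S-.5+(x0,y0)
    P=plane(n,uv,z)[:,:2]
    s=least_squares(lambda q:np.hypot(P[:,0]-q[0],P[:,1]-q[1])-q[2],[*P.mean(0),.03],loss='soft_l1',f_scale=.001)
    return s.x.round(4),round(float(np.sqrt(np.mean(s.fun**2))),4)
E
python3 - <<'E'
from h import *
im=bot.read_camera("top"); sd=bot.read_camera("side")
br=lambda t:(lambda c,h:(h[...,1]<45)&(h[...,2]>t))
notmat=lambda c,h:~((h[...,1]>50)&(h[...,0]>80)&(h[...,0]<115))
for t in(140,180): print("flange",circ("top",im,(305,215,370,275),.012,br(t),61),circ("side",sd,(225,240,290,285),.012,br(t),41))
for t in(225,240): print("seat",circ("top",im,(328,232,350,254),.046,br(t),15))
for nm,r,r2 in(("filter",(193,236,219,261),(218,181,236,196)),("screen",(234,228,260,253),(232,200,250,216))):
    print(nm,circ("top",im,r,.0105,notmat),circ("side",sd,r2,.0105,notmat))
print("collar",circ("top",im,(195,183,232,222),.0535,br(150)))
for nm,n,a in (("bottle","top",(400,180)),("timer","top",(133,240)),("slide","top",(145,184))): print(nm,plane(n,[a],.03)[0])
E
```

```text
flange (array([ 0.4903, -0.0539,  0.0535]), 0.0011) (array([ 0.4896, -0.0551,  0.0534]), 0.0009)
flange (array([ 0.4919, -0.0634,  0.0452]), 0.0072) (array([ 0.4532, -0.0453,  0.0242]), 0.0039)
seat (array([ 0.4978, -0.0574,  0.0314]), 0.005)
seat (array([ 0.4902, -0.0533,  0.0148]), 0.0002)
filter (array([0.4731, 0.2708, 0.0193]), 0.0002) (array([0.4709, 0.2678, 0.0224]), 0.0024)
screen (array([0.4969, 0.1722, 0.0188]), 0.0002) (array([0.4963, 0.1704, 0.0203]), 0.0015)
collar (array([0.5823, 0.2515, 0.0299]), 0.0003)
bottle [ 0.65336227 -0.20844647  0.03      ]
timer [0.48731792 0.44397412 0.03      ]
slide [0.62686998 0.42589181 0.03      ]
```

```bash
cat >> h.py <<'E'
def go(x,y,z,yaw=None,s=None):
    s=s or bot.observe(); M=R.from_euler('xyz',s["eef_rot"]).as_matrix()
    t=M.T@(np.array([x,y,z])-s["ee_pos"])/.8
    w=0 if yaw is None else -((yaw-s["eef_rot"][2]+np.pi)%(2*np.pi)-np.pi)/np.pi
    print("at",s["clock"],np.round(s["ee_pos"],4),np.round(s["eef_rot"],4),"q7",round(s["qpos"][6],2),"go",t.round(4),round(w,4))
E
python3 -c "
from h import *
go(.497,.1715,.05,np.pi/2)"
```

```text
at 0.25 [0.2601 0.5954 0.2383] [-3.1409e+00  1.0000e-04  2.7298e+00] q7 -0.07 go [-0.4835 -0.3669  0.2357] 0.3689
```

>>> servo_tool --series '[[[-1,-0.4835,-0.3669,0.15,0.3689],[-1,-0.4835,-0.3669,0.15,0.3689],[-1,-0.4835,-0.3669,0.15,0.3689],[-1,-0.4835,-0.3669,0.15,0.3689],[-1,-0.4835,-0.3669,0.15,0.3689],[-1,-0.4835,-0.3669,0.15,0.3689],[-1,-0.4835,-0.3669,0.15,0.3689],[-1,-0.4835,-0.3669,0.15,0.3689],[-1,-0.4835,-0.3669,0.15,0.3689],[-1,-0.4835,-0.3669,0.2357,0.3689],[-1,-0.4835,-0.3669,0.2357,0.3689],[-1,-0.4835,-0.3669,0.2357,0.3689],[-1,-0.4835,-0.3669,0.2357,0.3689]]]' --force 8

```text
clock: 1.88
ee_pos: [0.4984, 0.1728, 0.0521]
eef_rot: [3.139, -0.001, 1.572]
ft_force: [-1.0, -0.3, -0.0]
finger_gap: 0.0883
grip_force: 0.0
```

```bash
python3 -c "
from h import *
go(.497,.1715,.004,np.pi/2)"
```

```text
at 1.875 [0.4984 0.1728 0.0521] [ 3.1388e+00 -1.4000e-03  1.5715e+00] q7 -0.17 go [-0.0017 -0.0019  0.0601] 0.0002
```

>>> servo_tool --series '[[[-1,-0.0017,-0.0019,0.0585,0],[-1,-0.0017,-0.0019,0.0585,0],[-1,-0.0017,-0.0019,0.0585,0],[1,-0.0017,-0.0019,0.0585,0],[1,-0.0017,-0.0019,0.0585,0],[1,-0.0017,-0.0019,0.0585,0],[1,-0.0017,-0.0019,0.0585,0],[1,-0.0017,-0.0019,0.0585,0],[1,-0.0017,-0.0019,0.0585,0]]]' --force 5

```text
clock: 3.0
ee_pos: [0.4957, 0.1705, 0.0033]
eef_rot: [-3.142, 0.0, 1.571]
ft_force: [0.6, 0.3, 0.4]
finger_gap: 0.0338
grip_force: 5.0
```

>>> servo_tool --series '[[[-0.3,0,0,0,0],[-0.3,0,0,0,0],[-0.3,0,0,0,0.1],[-0.3,0,0,0,0.5],[-0.3,0,0,0,0.5],[-0.3,0,0,0,0.5],[-0.3,0,0,0,0.5],[-0.3,0,0,0,0.5],[-0.3,0,0,0,0.5],[-0.3,0,0,0,0.5],[-0.3,0,0,0,0.5],[-0.3,0,0,0,0.5],[-0.3,0,0,0,0.5],[1,0,0,0,0.5],[1,0,0,0,0.5],[1,0,0,0,0.5],[1,0,0,0,0.5],[1,0,0,0,0.5]]]'

```text
clock: 5.25
ee_pos: [0.4957, 0.1705, 0.0034]
eef_rot: [3.142, -0.0, 0.0]
ft_force: [-0.8, -0.5, -0.0]
finger_gap: 0.0337
grip_force: 5.0
```

```bash
python3 -c "
from h import *
s=bot.observe();print(s['finger_gap'],s['grip_force'])
go(.49,-.054,.0475,0,s)"
```

```text
0.03372792232269585 4.999966844916344
at 5.25 [0.4957 0.1705 0.0034] [ 3.1416e+00 -1.0000e-04  2.0000e-04] q7 -1.27 go [-0.0071  0.2806 -0.0551] 0.0001
```

>>> servo_tool --series '[[[1,0,0,-0.05,0],[1,0,0,-0.1,0],[1,0,0.05,-0.1,0],[1,-0.0086,0.12,-0.1,0],[1,-0.0086,0.19,-0.1,0],[1,-0.0086,0.25,-0.1,0],[1,-0.0086,0.2823,-0.1,0],[1,-0.0086,0.2823,-0.1,0],[1,-0.0086,0.2823,-0.1,0],[1,-0.0086,0.2823,-0.07,0],[1,-0.0086,0.2823,-0.06,0],[1,-0.0086,0.2823,-0.057,0],[1,-0.0086,0.2823,-0.057,0]]]'

```text
clock: 6.88
ee_pos: [0.489, -0.0551, 0.0492]
eef_rot: [-3.142, -0.0, 0.001]
ft_force: [-0.0, -0.4, 0.2]
finger_gap: 0.0337
grip_force: 5.0
```

```bash
python3 -c "
from h import *
s=bot.observe();print(s['finger_gap'],s['grip_force'],s['ft_force'])
go(.4888,-.0553,.0474,0,s)
n=bot.read_camera('side');c=n[225:295,215:300];cv2.imwrite('pics/s1.png',cv2.resize(c,None,fx=8,fy=8,interpolation=cv2.INTER_CUBIC))"
```

```text
0.033731617014394435 4.99993197619915 [-0.01629023 -0.4134157   0.16467811]
at 6.875 [ 0.489  -0.0551  0.0492] [-3.1416e+00 -3.0000e-04  5.0000e-04] q7 -0.88 go [-0.0003  0.0003  0.0023] 0.0002
```

View pics/s1.png

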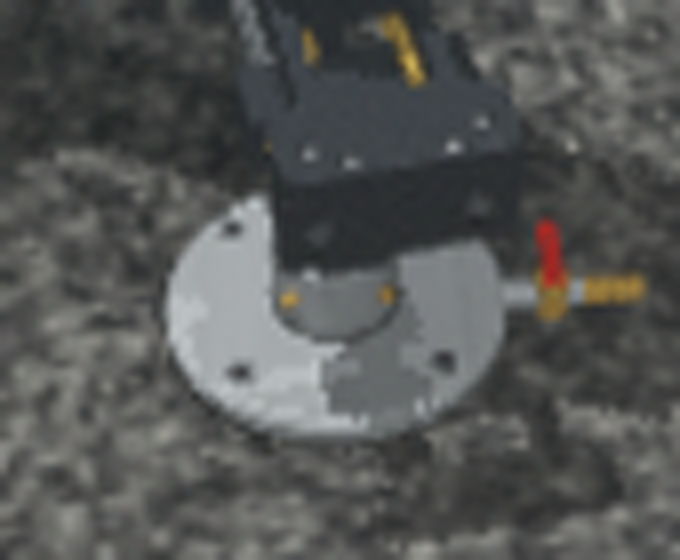

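The spigot is directly below the gripper in the crop (about 335,290), though the fingers hide the seat. I lower the disc, release it and retreat.

>>> servo_tool --series '[[[1,-0.0003,0.0003,0.0022,0],[1,-0.0003,0.0003,0.0022,0],[-0.4,-0.0003,0.0003,0.0022,0],[-0.4,-0.0003,0.0003,0.0022,0],[-0.4,-0.0003,0.0003,0.0022,0],[-0.4,-0.0003,0.0003,-0.04,0],[-0.4,-0.0003,0.0003,-0.08,0],[-0.4,-0.0003,-0.05,-0.08,0],[-0.4,-0.0003,-0.12,-0.08,0],[-0.7,-0.0003,-0.2,-0.08,0],[-0.7,-0.0003,-0.28,-0.08,0],[-0.7,-0.01,-0.34,-0.08,0],[-0.7,-0.02,-0.4,-0.06,0],[-0.7,-0.02,-0.4,-0.04,0],[-0.7,-0.02,-0.4,-0.02,0]]]'

```text
clock: 8.8
ee_pos: [0.4728, 0.2639, 0.0642]
eef_rot: [3.141, -0.0, -0.0]
ft_force: [0.4, -0.5, -0.6]
finger_gap: 0.0751
grip_force: 0.0
```

```bash
python3 -c "
from h import *
im=bot.read_camera('top')
f=lambda c,h:(h[...,2]<=252)&(h[...,1]<60)
br=lambda c,h:(h[...,1]<45)&(h[...,2]>140)
print('flange',circ('top',im,(305,215,370,275),.012,br,61))
go(.4718,.2692,.0034,0)
c=im[225:262,318:358];cv2.imwrite('pics/t1.png',cv2.resize(c,None,fx=14,fy=14,interpolation=cv2.INTER_CUBIC))
print(proj('top',[[.490,-.054,.054],[.490,-.054,.012]]))"
```

```text
flange (array([ 0.4904, -0.0541,  0.0534]), 0.0014)
at 8.85 [0.4719 0.2627 0.0626] [ 3.1392e+00  2.0000e-03 -1.4000e-03] q7 -1.52 go [ 0.     -0.0083  0.0739] -0.0005
[[339.98868679 242.92784389]
 [337.27322396 244.44527345]]
```

View pics/t1.png

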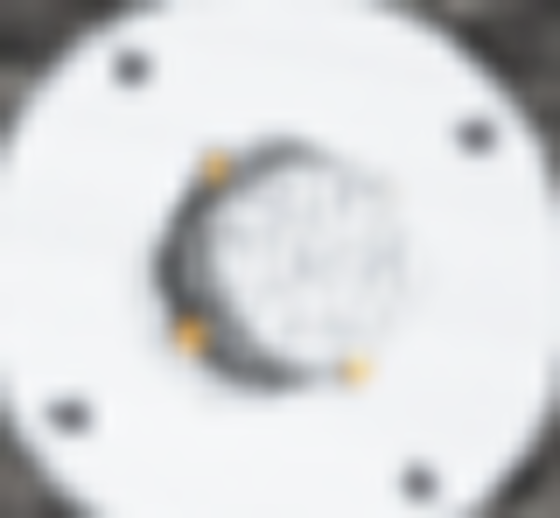

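The perforated disc lies flat on the seat, centred at about (339.5,242.9) against an expected (340.0,242.9), so it is within about 1 mm. Next is the filter disc.

>>> servo_tool --series '[[[-0.7,0,-0.0083,0.05,0],[-0.7,0,-0.0083,0.0739,0],[-0.7,0,-0.0083,0.0739,0],[1,0,-0.0083,0.0739,0],[1,0,-0.0083,0.0739,0],[1,0,-0.0083,0.0739,0],[1,0,-0.0083,0.0739,0],[1,0,-0.0083,0.0739,0]]]'

```text
clock: 9.85
ee_pos: [0.4728, 0.2714, 0.006]
eef_rot: [-3.141, -0.0, 0.0]
ft_force: [0.0, -0.4, 1.5]
finger_gap: 0.0339
grip_force: 5.0
```

>>> servo_tool --series '[[[-0.3,0,0,0,0],[-0.3,0,0,0,0],[-0.3,0,0,0,-0.1],[-0.3,0,0,0,-0.5],[-0.3,0,0,0,-0.5],[-0.3,0,0,0,-0.5],[-0.3,0,0,0,-0.5],[-0.3,0,0,0,-0.5],[-0.3,0,0,0,-0.5],[-0.3,0,0,0,-0.5],[-0.3,0,0,0,-0.5],[-0.3,0,0,0,-0.5],[-0.3,0,0,0,-0.5],[1,0,0,0,-0.5],[1,0,0,0,-0.5],[1,0,0,0,-0.5],[1,0,0,0,-0.5],[1,0,0,0,-0.5]]]'

```text
clock: 12.1
ee_pos: [0.4727, 0.2713, 0.0058]
eef_rot: [3.142, 0.0, 1.571]
ft_force: [-0.9, 0.5, -0.3]
finger_gap: 0.0336
grip_force: 5.0
```

```bash
python3 -c "
from h import *
s=bot.observe();print(s['finger_gap'],s['grip_force'],s['ft_force'])
go(.489,-.0548,.0556+s['ee_pos'][2]-.0034,None,s)"
```

```text
0.033640238702233524 4.999976456165314 [-0.87795883  0.5122399  -0.2570399 ]
at 12.1 [0.4727 0.2713 0.0058] [3.1416 0.     1.5709] q7 -0.31 go [-0.4076  0.0203 -0.0652] 0
```

>>> servo_tool --series '[[[1,0,0,-0.06,0],[1,0,0,-0.12,0],[1,-0.06,0,-0.12,0],[1,-0.13,0.0203,-0.12,0],[1,-0.2,0.0203,-0.12,0],[1,-0.27,0.0203,-0.12,0],[1,-0.34,0.0203,-0.12,0],[1,-0.39,0.0203,-0.12,0],[1,-0.4076,0.0203,-0.12,0],[1,-0.4076,0.0203,-0.12,0],[1,-0.4076,0.0203,-0.12,0],[1,-0.4076,0.0203,-0.09,0],[1,-0.4076,0.0203,-0.07,0],[1,-0.4076,0.0203,-0.067,0],[1,-0.4076,0.0203,-0.067,0]]]'

```text
clock: 13.98
ee_pos: [0.4891, -0.0545, 0.0595]
eef_rot: [-3.141, -0.0, 1.571]
ft_force: [0.3, -1.0, 0.1]
finger_gap: 0.0336
grip_force: 5.0
```

```bash
python3 -c "
from h import *
s=bot.observe();print(s['finger_gap'],s['grip_force'],s['ft_force'])
go(.489,-.0548,.0580,None,s)"
```

```text
0.03362349568949836 4.999934881925583 [ 0.34011564 -1.02443456  0.12123766]
at 13.975 [ 0.4891 -0.0545  0.0595] [-3.1414e+00 -1.0000e-04  1.5714e+00] q7 0.3 go [-0.0004 -0.0001  0.0019] 0
```

>>> servo_tool --series '[[[1,-0.0004,-0.0001,0.0019,0],[1,-0.0004,-0.0001,0.0019,0],[-0.4,-0.0004,-0.0001,0.0019,0],[-0.4,-0.0004,-0.0001,0.0019,0],[-0.4,-0.0004,-0.0001,0.0019,0],[-0.4,-0.0004,0,-0.04,0],[-0.4,0,0,-0.095,0],[-1,0.07,0.02,-0.095,0.05],[-1,0.14,0.04,-0.095,0.1],[-1,0.21,0.06,-0.095,0.2],[-1,0.28,0.08,-0.095,0.3],[-1,0.34,0.1,-0.095,0.4],[-1,0.382,0.1156,-0.095,0.5],[-1,0.382,0.1156,-0.095,0.5],[-1,0.382,0.1156,-0.095,0.5],[-1,0.382,0.1156,-0.095,0.5],[-1,0.382,0.1156,-0.095,0.5]]]'

```text
clock: 16.1
ee_pos: [0.5812, 0.2509, 0.1351]
eef_rot: [3.141, 0.0, 0.002]
ft_force: [0.5, 0.2, -0.1]
finger_gap: 0.088
grip_force: 0.0
```

```bash
python3 -c "
from h import *
im=bot.read_camera('top')
go(.5815,.251,.021,0)
c=im[225:262,318:358];cv2.imwrite('pics/t2.png',cv2.resize(c,None,fx=10,fy=10,interpolation=cv2.INTER_CUBIC))
print(circ('top',im,(328,230,352,256),.062,lambda c,h:h[...,2]>249), proj('top',[[.490,-.054,.062]]))"
```

```text
at 16.15 [0.5813 0.2509 0.1352] [3.1412e+00 3.0000e-04 3.1000e-03] q7 -1.58 go [ 0.0003 -0.0002  0.1428] 0.001
(array([ 0.4894, -0.0549,  0.0157]), 0.0004) [[340.53216693 242.62414866]]
```

View pics/t2.png

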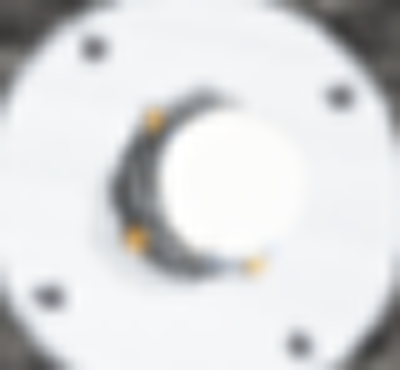

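The filter disc is centred on the pile at (.4894,-.0549), within about 1.3 mm of the axis by the same camera. Before I grip the collar from two sides to centre it, I check the basket clearance.

>>> servo_tool --series '[[[-1,0.0003,-0.0002,0.07,0],[-1,0.0003,-0.0002,0.13,0],[-1,0.0003,-0.0002,0.1428,0],[-1,0.0003,-0.0002,0.1428,0],[1,0.0003,-0.0002,0.1428,0],[1,0.0003,-0.0002,0.1428,0],[1,0.0003,-0.0002,0.1428,0],[1,0.0003,-0.0002,0.1428,0],[1,0.0003,-0.0002,0.1428,0]]]' --force 8

```text
clock: 17.27
ee_pos: [0.5821, 0.2513, 0.0219]
eef_rot: [-3.141, -0.001, 0.0]
ft_force: [-0.9, -0.1, 6.0]
finger_gap: 0.0573
grip_force: 8.0
```

```bash
python3 -c "
from h import *
for z in(0,.08,.12): print(z,plane('top',[(185,152),(250,156),(310,152)],z).round(3).tolist())
print(plane('side',[(330,215),(303,160)],.0).round(3).tolist())
go(0.49,-.0545,.1)"
```

```text
0 [[0.721, 0.339, 0.0], [0.715, 0.17, 0.0], [0.73, 0.015, 0.0]]
0.08 [[0.696, 0.321, 0.08], [0.69, 0.165, 0.08], [0.704, 0.022, 0.08]]
0.12 [[0.684, 0.311, 0.12], [0.678, 0.162, 0.12], [0.691, 0.025, 0.12]]
[[0.738, 0.087, 0.0], [0.749, 0.378, 0.0]]
at 17.275 [0.5821 0.2513 0.0219] [-3.1409e+00 -6.0000e-04  2.0000e-04] q7 -1.5 go [-0.1151  0.3822 -0.098 ] 0
```

The clearance is only about 15 mm, so I shift the collar 50 mm towards the robot on the now-empty mat and regrip it there at 90°.

>>> servo_tool --series '[[[1,0,0,-0.01,0],[1,-0.02,0,-0.01,0],[1,-0.0625,0,-0.01,0],[1,-0.0625,0,-0.01,0],[1,-0.0625,0,0,0],[1,-0.0625,0,0,0],[-1,-0.0625,0,0,0],[-1,-0.0625,0,0,0],[-1,-0.0625,0,0,0],[-1,-0.0625,0,0,-0.5],[-1,-0.0625,0,0,-0.5],[-1,-0.0625,0,0,-0.5],[-1,-0.0625,0,0,-0.5],[-1,-0.0625,0,0,-0.5],[-1,-0.0625,0,0,-0.5],[-1,-0.0625,0,0,-0.5],[-1,-0.0625,0,0,-0.5],[-1,-0.0625,0,0,-0.5],[-1,-0.0625,0,0,-0.5],[-1,-0.0625,0,0,-0.5]]]' --force 12

```text
clock: 19.77
ee_pos: [0.5317, 0.2509, 0.0212]
eef_rot: [3.142, 0.0, 1.569]
ft_force: [-0.3, 0.2, 0.7]
finger_gap: 0.0884
grip_force: 0.0
```

>>> servo_tool --series '[[[1,0,0,0,0],[1,0,0,0,0],[1,0,0,0,0],[1,0,0,0,0],[1,0,0,0,0]]]' --force 25

```text
clock: 20.4
ee_pos: [0.5318, 0.251, 0.0212]
eef_rot: [3.141, -0.0, 1.571]
ft_force: [0.4, -0.2, 0.4]
finger_gap: 0.0565
grip_force: 25.0
```

```bash
python3 -c "
from h import *
s=bot.observe();print(s['finger_gap'],s['grip_force'],s['ft_force'])
go(0.489,-.0545,.065,None,s)"
```

```text
0.05651471108913802 24.978633873757303 [ 0.37185179 -0.18374739  0.364026  ]
at 20.4 [0.5318 0.251  0.0212] [ 3.1413e+00 -1.0000e-04  1.5708e+00] q7 -0.3 go [-0.3819 -0.0535 -0.0547] 0
```

>>> servo_tool --series '[[[1,0,0,-0.05,0],[1,0,0,-0.105,0],[1,-0.05,0,-0.105,0],[1,-0.11,-0.0535,-0.105,0],[1,-0.18,-0.0535,-0.105,0],[1,-0.25,-0.0535,-0.105,0],[1,-0.31,-0.0535,-0.105,0],[1,-0.36,-0.0535,-0.105,0],[1,-0.3819,-0.0535,-0.105,0],[1,-0.3819,-0.0535,-0.105,0],[1,-0.3819,-0.0535,-0.105,0]]]'

```text
clock: 21.78
ee_pos: [0.489, -0.0525, 0.105]
eef_rot: [-3.141, -0.001, 1.573]
ft_force: [-1.1, 0.3, -1.3]
finger_gap: 0.0565
grip_force: 25.0
```

```bash
python3 -c "
from h import *
s=bot.observe();print(s['finger_gap'],s['grip_force'],s['ft_force'])
go(0.489,-.0545,.054,None,s)
im=bot.read_camera('side');c=im[190:290,200:310];cv2.imwrite('pics/s3.png',cv2.resize(c,None,fx=5,fy=5,interpolation=cv2.INTER_CUBIC))"
```

```text
0.05645680241842511 24.9798878503492 [-1.10617619  0.34196938 -1.25778832]
at 21.775 [ 0.489  -0.0525  0.105 ] [-3.1412e+00 -1.0000e-03  1.5734e+00] q7 0.21 go [-0.0026 -0.      0.0638] 0
```

View pics/s3.png

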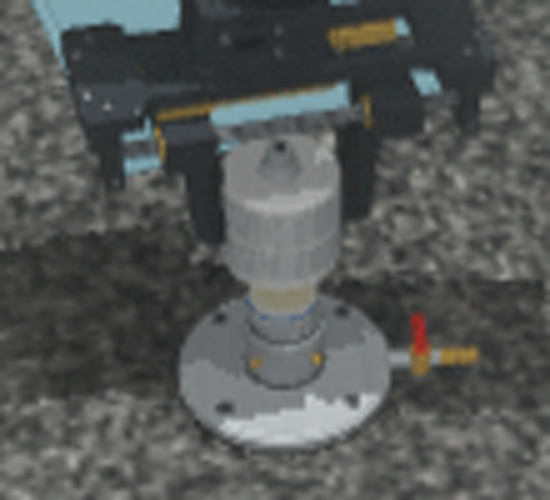

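The collar hangs upright over the pile; its lower rim is at about (283,275) and the spigot axis is at about x = 285. I settle just above the pile and check.

>>> servo_tool --series '[[[1,0,0,0.025,0],[1,0,0,0.025,0],[1,0,0,0.025,0]]]'

```text
clock: 22.2
ee_pos: [0.4892, -0.0538, 0.0855]
eef_rot: [3.141, -0.0, 1.572]
ft_force: [-0.3, 1.3, -1.3]
finger_gap: 0.0567
grip_force: 25.0
```

```bash
python3 -c "
from h import *
s=bot.observe();print(s['finger_gap'],s['grip_force'],s['ft_force'])
go(0.489,-.0545,.054,None,s)"
```

```text
0.05670047376915984 24.979877365190646 [-0.32736429  1.28569034 -1.25534396]
at 22.2 [ 0.4892 -0.0538  0.0855] [ 3.1415e+00 -2.0000e-04  1.5720e+00] q7 0.23 go [-0.0009 -0.0002  0.0394] 0
```

>>> servo_tool --series '[[[1,-0.0006,0,0.01,0],[1,-0.0006,0,0.02,0],[1,-0.0006,0,0.03,0],[1,-0.0006,0,0.038,0],[1,-0.0006,0,0.038,0],[1,-0.0006,0,0.038,0]]]'

```text
clock: 22.95
ee_pos: [0.489, -0.055, 0.0548]
eef_rot: [3.142, -0.0, 1.571]
ft_force: [0.4, -0.4, -0.4]
finger_gap: 0.0567
grip_force: 25.0
```

```bash
python3 -c "
from h import *
s=bot.observe();print(s['finger_gap'],s['grip_force'],s['ft_force'],s['ft_torque'])
go(0.489,-.0545,.0455,None,s)"
```

```text
0.056736686894509315 24.979378717770544 [ 0.35428443 -0.36051993 -0.41747544] [-0.05090373  0.02365519 -0.00162561]
at 22.95 [ 0.489  -0.055   0.0548] [ 3.1416 -0.      1.5709] q7 0.25 go [ 0.0006 -0.      0.0117] 0
```

>>> servo_tool --series '[[[1,0,0,0.006,0],[1,0,0,0.0117,0],[1,0,0,0.0117,0]]]'

```text
clock: 23.32
ee_pos: [0.4891, -0.0554, 0.046]
eef_rot: [3.141, -0.0, 1.57]
ft_force: [-2.4, -0.6, 11.2]
finger_gap: 0.0563
grip_force: 25.0
```

Contact on the lugs at 11 N, at the expected height. I press a little more and turn in small steps, watching for the push to fall off.

>>> servo_tool --series '[[[1,0,0,0.001,0.0],[1,0,0,0.001,0.022],[1,0,0,0.001,0.044],[1,0,0,0.001,0.067],[1,0,0,0.001,0.089],[1,0,0,0.001,0.111]]]' --force 40

```text
clock: 24.08
ee_pos: [0.489, -0.0557, 0.0456]
eef_rot: [3.141, -0.0, 1.22]
ft_force: [-4.1, -1.0, 16.3]
finger_gap: 0.0567
grip_force: 39.8
```

```bash
python3 -c "
from h import *
s=bot.observe();print(s['finger_gap'],s['ft_force'],s['ft_torque']);go(.489,-.0545,.046,None,s)"
```

```text
0.05667364966747783 [-4.08816114 -0.97056172 16.30769449] [0.05964854 0.91942517 0.36346691]
at 24.075 [ 0.489  -0.0557  0.0456] [ 3.1414 -0.      1.22  ] q7 0.0 go [ 0.0014 -0.0005 -0.0005] 0
```

>>> servo_tool --series '[[[1,0,0,0,0.022],[1,0,0,0,0.044],[1,0,0,0,0.067],[1,0,0,0,0.089],[1,0,0,0,0.111]]]'

```text
clock: 24.7
ee_pos: [0.4892, -0.0547, 0.0456]
eef_rot: [-3.141, -0.001, 0.872]
ft_force: [-5.3, 0.4, 18.4]
finger_gap: 0.0562
grip_force: 39.8
```

>>> servo_tool --series '[[[1,0,0,0,0.022],[1,0,0,0,0.044],[1,0,0,0,0.067],[1,0,0,0,0.089]]]'

```text
clock: 25.2
ee_pos: [0.489, -0.0551, 0.0451]
eef_rot: [-3.141, -0.0, 0.591]
ft_force: [-0.9, -0.1, 0.2]
finger_gap: 0.0564
grip_force: 40.0
```

```bash
python3 -c "
from h import *
s=bot.observe();print(s['finger_gap'],s['ft_force'],s['ft_torque']);go(.489,-.0545,.046,None,s)"
```

```text
0.05637723322964998 [-0.93579974 -0.07704886  0.17214602] [-0.12410653  0.20326819  0.05472321]
at 25.2 [ 0.489  -0.0551  0.0451] [-3.1414e+00 -5.0000e-04  5.9150e-01] q7 -0.45 go [ 0.0004 -0.0005 -0.0012] 0
```

The push dropped to 0 N, so the keyways have met the lugs. I turn a touch more and lower the collar.

>>> servo_tool --series '[[[1,0,0,0.002,0.012],[1,0,0,0.005,0.015],[1,0,0,0.009,0.015],[1,0,0,0.012,0.015],[1,0,0,0.012,0.015]]]'

```text
clock: 25.82
ee_pos: [0.4896, -0.0545, 0.0348]
eef_rot: [3.141, -0.001, 0.547]
ft_force: [4.0, 3.6, -2.6]
finger_gap: 0.0563
grip_force: 40.0
```

```bash
python3 -c "
from h import *
s=bot.observe();print(s['finger_gap'],s['ft_force'],s['ft_torque']);go(.489,-.0545,.0295,None,s)"
```

```text
0.0563277937858882 [ 4.04231602  3.56663519 -2.55689863] [ 0.71279658 -0.71275924 -0.18203837]
at 25.825 [ 0.4896 -0.0545  0.0348] [ 3.1413e+00 -1.0000e-03  5.4730e-01] q7 -0.47 go [-0.0007 -0.0004  0.0066] 0
```

>>> servo_tool --series '[[[1,0,0,0.003,0],[1,0,0,0.005,0],[1,0,0,0.0066,0],[1,0,0,0.0066,0],[1,0,0,0.0066,0]]]'

```text
clock: 26.45
ee_pos: [0.4898, -0.0544, 0.0305]
eef_rot: [-3.141, -0.002, 0.547]
ft_force: [0.2, 4.6, 10.7]
finger_gap: 0.0562
grip_force: 40.1
```

```bash
python3 -c "
from h import *
s=bot.observe();print(s['finger_gap'],s['ft_force'],s['ft_torque']);go(.489,-.0545,.0285,None,s)"
```

```text
0.05623348575071243 [ 0.2101243   4.58259271 10.69241796] [ 1.15394999  0.05830473 -0.22292999]
at 26.45 [ 0.4898 -0.0544  0.0305] [-3.1412e+00 -1.8000e-03  5.4700e-01] q7 -0.47 go [-0.0009 -0.0004  0.0025] 0
```

>>> servo_tool --series '[[[1,0,0,0.0015,0],[1,0,0,0.0025,0],[1,0,0,0.0025,0],[1,0,0,0.0025,0]]]'

```text
clock: 26.95
ee_pos: [0.49, -0.0544, 0.0303]
eef_rot: [-3.14, -0.003, 0.546]
ft_force: [-5.7, 6.0, 40.0]
finger_gap: 0.0567
grip_force: 40.0
```

```bash
python3 -c "
from h import *
s=bot.observe();print(s['finger_gap'],s['ft_force'],s['ft_torque']);go(.489,-.0545,.0285,None,s)"
```

```text
0.05665179587984422 [-5.72398963  5.96746114 40.03518556] [ 1.54403342  1.59382657 -0.13007886]
at 26.95 [ 0.49   -0.0544  0.0303] [-3.14   -0.0032  0.5464] q7 -0.47 go [-0.0011 -0.0006  0.0022] 0
```

Hard stop at 40 N. The height agrees with home to about 1 mm. To rule out binding, I relieve the side load, wiggle slightly and see whether it sinks further.

>>> servo_tool --series '[[[1,-0.0004,-0.001,0,0],[1,-0.0004,-0.001,0,0.015],[1,-0.0004,-0.001,0,0.015],[1,-0.0004,-0.001,0,-0.015],[1,-0.0004,-0.001,0,-0.015],[1,-0.0004,-0.001,0,0],[1,-0.0004,-0.001,0,0]]]'

```text
clock: 27.82
ee_pos: [0.4903, -0.0546, 0.0302]
eef_rot: [3.141, -0.004, 0.546]
ft_force: [-2.4, 4.6, 34.2]
finger_gap: 0.0566
grip_force: 40.0
```

```bash
python3 -c "
from h import *
s=bot.observe();print(s['finger_gap'],s['ft_force'],s['ft_torque']);go(.489,-.0545,.0285,None,s)
im=bot.read_camera('side');c=im[200:300,200:310];cv2.imwrite('pics/s4.png',cv2.resize(c,None,fx=6,fy=6,interpolation=cv2.INTER_CUBIC))"
```

```text
0.05658339961202852 [-2.41654342  4.5999487  34.16757347] [ 1.11988043  0.96164626 -0.11659187]
at 27.825 [ 0.4903 -0.0546  0.0302] [ 3.1408 -0.004   0.5463] q7 -0.47 go [-0.0013 -0.0009  0.0021] 0
```

View pics/s4.png

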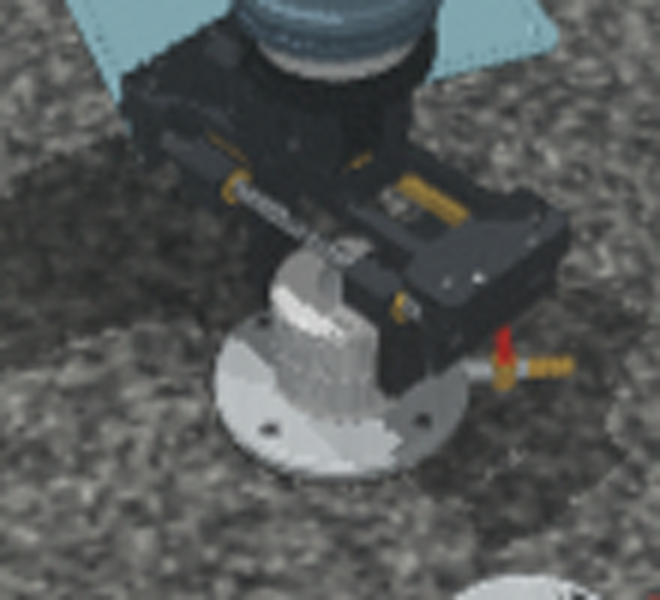

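The crop shows the collar's rim down on the flange at about (330,410), upright and still gripped. The wiggle gave no further sinking, so it is home and I hand the job in.

```bash
python3 -c "
from rig import bot
print(bot.finish_job())"
```

```text
the job is handed in; nothing more can be done
None
```

The filter cell is assembled and handed in at about 28 s, with the collar still gripped at 40 N and pushed down at about 34 N; a wiggle under load sank it no further, so I take it as fully home, but the hand-in call returned no verdict.

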